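# Shut the reagent drawer and present its combination padlock

### The job

Lock-up time in the school lab: push the loaded reagent drawer fully shut, then turn the dial of the combination padlock lying in its rest clockwise, click by click, until its pointer stands at the raised ridge on the case, and pull the shackle out to its stop. Then carry the open padlock, case level and dial up, over the staple on top of the drawer front, with the middle of the lock about 8 cm above the staple's top, and finish there while still holding it up in the gripper. Do not push the glassware and bottles about.

Things in the scene. Friction and masses are not known exactly. Their poses are not given: they have to be found in the camera images.
- cabinet_drawer0 (a joint): the one drawer of the grey reagent cabinet (180 deep, 220 wide, 110 mm high, fixed to the bench); 0 = fully shut, grows in metres as it is pulled out along the cabinet's -x; slides with about 1 N of friction. Starts 50 to 80 mm open
- cabinet_drawer0_handle (a point): middle of the drawer's steel bar handle, a round bar 110 mm long, about 10 mm thick, level and parallel to the drawer front, 35 mm in front of it; axes: x points from the handle into the cabinet (the way to push), z up. The drawer front's upper edge is about 25 mm higher
- hasp_top (a point): top middle of the steel staple (an upright arch 30 mm wide, 6 mm bar, 31 mm high) standing on the upper edge of the drawer front; moves with the drawer; with the drawer shut its top is about 19 mm above the cabinet's top board. Axes as the cabinet's
- lock_rest: wooden padlock rest fixed to the bench: plate 76 x 72 x 12 mm with a rim reaching 20 mm above the bench (8 mm above the plate) at front and back and at the four corners, 1 mm clear of the padlock case; open along the middle of both sides. Origin on the bench under its centre, axes as the padlock's at the start
- lock: the whole padlock, loose, about 0.4 kg, lying dial up in its rest: steel case 64 (x) x 58 (y) x 28 mm. Origin in the middle of the case's underside; x away from the shackle, z up through the dial. A raised dark ridge 7 x 4 x 3 mm lies on the case's top at the shackle (-x) edge, on the middle line
- lock_centre (a point): centre of the padlock case, 14 mm above its underside, axes as lock
- dial_grip (a point): on the dial's axis, in the middle of the upright grip bar on the dial (bar 12 mm thick, about 36 mm long, 20 mm high; this point is 10 mm below its top, 15 mm above the case's top and 29 mm above the centre of the case). The bar's pointed end, with a thin white line on its top, points along this frame's -x; y is across the bar. Below the bar lies a disc of 38 mm diameter, 5 mm thick
- dial (a joint): angle of the dial; 0 = pointer at the ridge, which is where the lock releases (within about 0.1); negative = the pointer is still that far anticlockwise of the ridge, seen from above; turning clockwise makes it grow. A spring notch clicks every 0.349 rad (20 degrees), takes up to about 0.3 N m to turn past, and draws the dial into the nearest notch when let go. Starts two to four clicks before 0; stops at -1.75 and 0.7
- shackle (a joint): how far the shackle is pulled out of the case along the padlock's -x; 0 = closed, stop at 0.022 m; locked (cannot be pulled) unless the dial is at 0, then slides with 2.5 N of friction and stays where it is left
- shackle_bow (a point): middle of the straight cross bar of the U-shaped shackle: steel bar 8 mm thick, 30 mm straight along y, 26 mm above the bench at the start with free bench below it; with the shackle closed its middle is 48 mm from the case's face and 80 mm from the case's centre, and the legs leave 40 mm free between them. Axes as lock, the shackle pulls out towards -x
- wash_bottle: white wash bottle with an orange cap and spout, 68 mm diameter, 178 mm high, bystander; origin under its centre
- mortar: grey mortar bowl, 110 mm diameter, 70 mm high, with a leaning pestle that reaches 125 mm up; bystander; origin under its centre
- tube_rack: blue test-tube rack 50 x 120 mm with three tubes reaching 128 mm up; bystander; origin under its centre
Mind the look-alikes: they are no part of the job. Of the things that look like the lock, the larger one is meant.

How it is judged:
By the outcome, as a careful person would: the job done as asked, in the order asked, and still so for the second after the job is handed in, while the arm keeps its last pose, push and grip.
It also fails if it takes over 72 s, if anything falls off the work surface, if the arm or the gripper's body presses on something with over 40 N, if the wrist force passes 120 N, or if a joint passes its speed limit or range.

### The arm

A 7-joint arm with a two-finger parallel gripper is mounted at the origin on the work surface. World frame = base frame: x ahead of the robot, y to its left, z up, the work surface at z = 0. Lengths are in m, angles in rad, forces in N, time in s.
With the tool pointing down it reaches from about 0.425 to 0.925 m from the base axis. Payload 6.8 kg.
Tool frame: the origin (TCP) lies between the finger pads; the fingertips stand 11 mm ahead of it and the grasp point (between the pads) lies 8 mm behind it; z points along the fingers, y is the line along which they close (so a half turn about z gives the same grasp; the last joint's range is limited). The gripper opens to 85 mm and grips with 20 to 120 N. Pads are 22 mm wide; open, the fingers measure 114 mm over their backs; the gripper's body (76 mm by 85 mm) begins 54 mm behind the grasp point. The pads swing forward as they close: fully open they stand 13 mm farther back than shut.
Start: joints at [-0.108, 0.477, 0.022, 1.555, -0.011, 1.109, -0.083], TCP at [0.675, 0, 0.242] pointing down, gripper open.
Joint ranges: [-2.96, 2.96], [-0.34, 2.1], [-1.41, 1.46], [0.24, 2.44], [-1.37, 4.51], [0.17, 1.92], [-2.96, 2.96]. Speed limits (rad/s): [2.39, 2.39, 3.14, 3.14, 3.14, 3.14, 3.14].

### API

Orientations are given as a rotation vector (axis times angle).
In Python, from bench import r gives the robot as it stands.
- The arm moves only by the tool send_rows, never from a script. Its argument "deltas" is a list of rows, each an object of numbers: "dx", "dy", "dz": the shift along the world's x, y, z in mm; "rx", "ry", "rz": the turn, a rotation vector about the world's x, y, z in degrees. A call has 1 to 5 rows; each row is the pose to reach, as a shift and turn from the pose commanded when the call began; what a row does not reach only later rows make up. A row lasts 1/12 s, in which the tool goes at most 41.7 mm and 7.16 degrees, less where a joint would pass 70% of its speed; a pose out of reach is approached as far as the arm can. A call with a gripper value outside its range is refused whole. "jaw" is the finger opening in mm, from 0 to 85.4, set as the call begins (left out, the last holds). The fingers move at their own pace and stop on an object; "newtons" is the grip in N (left out, the last holds). Time passes only in rows, so rows that repeat a pose let the fingers close. It gives the time, the measured TCP pose, the force, the opening and the grip force at its end, in the units of the state.
- r.get_obs(): the state, without advancing time (a new reading comes with each control period).
- r.grab_frame(name): name is "scene" or "side" or "wrist"; returns a dict with "frame" (480x640x3 uint8, blue, green, red), "z_map" (480x640 float32, m along the optical axis (not along the pixel's ray), 0 where there is no reading), "vertical_fov" (degrees; the focal length in pixels is half the picture's height over the tangent of half this angle, whatever the lens; pixels are square), "cx", "cy" (the principal point, pixels), "xyz" and "orientation" of the camera in the world. Camera axes: x right, y down, z forward; pixel columns grow to the right and rows downward; lengths in m; the calibration is good to about 2 mm. A picture is of the moment at which its call begins.
- r.hand_in(): hands the job in; it is judged then, once.
The state is a dict: "clock": time; "joints": joint angles; "qvel": joint speeds; "tau": joint torques, N m; "tcp_pos": TCP position; "orientation": TCP orientation; "contact_force": force on the tool from outside, world axes, zero at the start; "moment": the same for the moment, N m; "grip_width": finger opening in m; "gripper_force": force on a finger pad.
Only numpy, scipy, OpenCV 4.12 (cv2) and the standard library are available. Lean on these libraries where they do the work, as an engineer would, in place of code of your own. Each camera call takes 0.05 s, during which the arm holds its last target. There are 200 camera calls.

## Working session

There is one attempt and no reset: what is moved stays moved. The work goes in short steps, Python scripts to look and compute and a tool call to move; the robot and the scene stay as the last step left them, time stands still between calls to the robot, and variables do not carry over. Pictures are saved under pics/ and viewed, at most 10 in all, crops included, and the job is handed in when it is done.

Besides the shell and the picture viewer there is one more tool, called after ">>>" as a command line: name --argument value ..., lists and objects as JSON in quotes. send_rows: Moves the arm, as the interface text tells. Its arguments: {"type":"object","properties":{"deltas":{"type":"array","items":{"type":"object","properties":{"dx":{"type":"number"},"dy":{"type":"number"},"dz":{"type":"number"},"rx":{"type":"number"},"ry":{"type":"number"},"rz":{"type":"number"}}}},"jaw":{"type":"number"},"newtons":{"type":"number"}},"required":["deltas"]}

```bash
mkdir -p pics; cat > h.py <<'E'
import numpy as np, cv2
from scipy.spatial.transform import Rotation as R
from bench import r
def rot(o):
    o=np.asarray(o,float)
    return o if o.shape==(3,3) else (R.from_rotvec(o).as_matrix() if o.size==3 else R.from_quat(o).as_matrix())
def grab(n):
    f=r.grab_frame(n); f['f']=240/np.tan(np.radians(f['vertical_fov'])/2); f['R']=rot(f['orientation']); return f
def cloud(f):
    v,u=np.mgrid[:480,:640]; z=f['z_map']
    c=np.dstack([(u-f['cx'])/f['f']*z,(v-f['cy'])/f['f']*z,z])
    return c@f['R'].T+np.array(f['xyz'])
def ray(f,u,v,h):
    d=f['R']@np.array([(u-f['cx'])/f['f'],(v-f['cy'])/f['f'],1]); p=np.array(f['xyz']); return p+d*(h-p[2])/d[2]
def proj(f,P):
    c=(np.atleast_2d(P)-np.array(f['xyz']))@f['R']; return c[:,:2]/c[:,2:]*f['f']+[f['cx'],f['cy']]
E
python3 - <<'E'
from h import *
for n in("scene","side","wrist"):
    f=grab(n); cv2.imwrite(f'pics/{n}0.png',f['frame']); print(n,f['xyz'],f['orientation'],f['vertical_fov'],f['cx'],f['cy'])
print(r.get_obs())
E
```

```text
scene [ 1.65839188 -0.36507145  0.99992377] [-1.86903974 -1.35740236  0.65429231] 42.85881339089697 328.55210061111694 232.1648066096325
side [ 0.0130623 -1.2843205  1.1092337] [-2.15612147  0.3881182  -0.23484208] 42.96910863446242 317.7393933441843 246.54457633153382
wrist [0.67509125 0.07810167 0.37291521] [ 2.83038206e+00  3.46971479e-04 -2.78123732e-03] 58.30506041328557 317.73881057080064 243.2482503177892
{'clock': 0.15, 'joints': array([-0.10808099,  0.47767224,  0.02237897,  1.55620378, -0.0114709 ,
        1.10932851, -0.08312831]), 'qvel': array([ 0.00012323, -0.00296854, -0.00046142, -0.00433382,  0.00025708,
       -0.00024709,  0.00016738]), 'tau': array([ 1.55385478e-03, -5.96924365e+01,  1.60940632e+00, -2.81490952e+01,
        1.26662746e-02,  6.56643446e-03,  5.58682734e-05]), 'tcp_pos': array([ 6.74555742e-01, -4.62946118e-05,  2.41516794e-01]), 'orientation': array([-2.22082649e+00, -2.22072644e+00,  1.80215944e-03]), 'contact_force': array([-1.32723705,  0.31695339,  0.47306908]), 'moment': array([ 0.02215651,  0.04622841, -0.04662582]), 'gripper_force': 0.0, 'grip_width': 0.08570810245022395}
```

View pics/scene0.png

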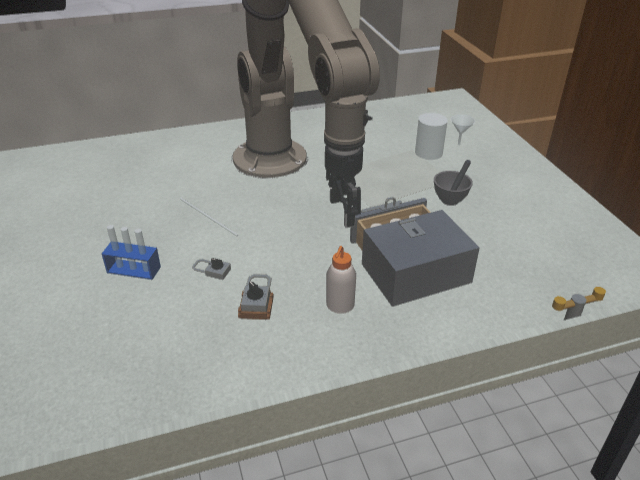

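View pics/side0.png

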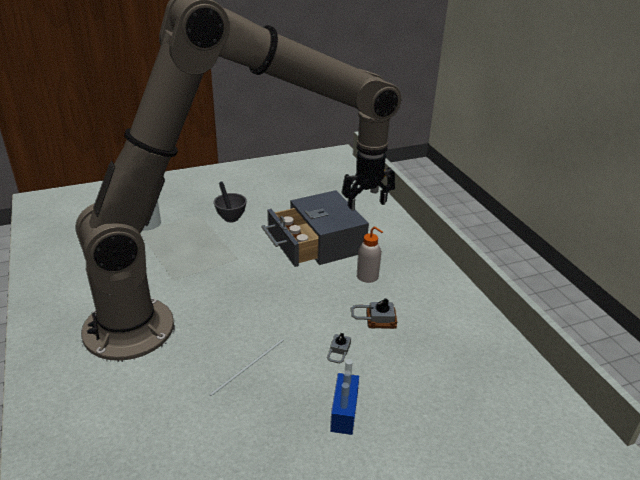

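The scene view shows two padlocks: a small one at (212,268) with no rest, and a larger one at (256,297) in a brown wooden rest (side view: small at (340,345), large at (380,312)). The larger one in the rest fits the description. The cabinet is at (415,255), its open drawer faces the robot, and the wash bottle stands between them at (341,285).

```bash
python3 - <<'E'
from h import *
S=grab('scene');D=grab('side')
a=cv2.resize(S['frame'][255:335,180:290],None,fx=4,fy=4,interpolation=cv2.INTER_CUBIC)
b=cv2.resize(D['frame'][285:375,310:420],None,fx=3.55,fy=3.55,interpolation=cv2.INTER_CUBIC)[:320]
cv2.imwrite('pics/crop1.png',np.hstack([a[:, :400],b[:, :395]]))
for n,f in(('scene',S),('side',D)):
    P=cloud(f); ok=f['z_map']>0
    def rep(name,m):
        q=P[m&ok]; 
        if len(q)<5: print(n,name,len(q));return
        rc=cv2.minAreaRect((q[:,:2]*1000).astype(np.float32)); print(n,name,len(q),np.round(q.mean(0),4),'rect',np.round(rc[0],1),np.round(rc[1],1),round(rc[2],1),'z',np.round(np.percentile(q[:,2],[2,50,98]),4))
    X,Y,Z=P[...,0],P[...,1],P[...,2]
    def box(u0,v0,u1,v1):
        m=np.zeros((480,640),bool); m[v0:v1,u0:u1]=1; return m
    bl=box(235,265,280,325) if n=='scene' else box(345,292,405,335)
    rep('locktop',bl&(abs(Z-.040)<.004))
    rep('lockdial',bl&(Z>.05))
    rep('dialtop',bl&(Z>.060))
    rep('shackle',bl&(abs(Z-.026)<.006))
    bc=box(340,190,490,310) if n=='scene' else box(255,185,375,270)
    rep('cabtop',bc&(abs(Z-.11)<.004)&(X>.5))
    rep('above',bc&(Z>.118)&(Z<.16))
    bh=box(340,190,440,250) if n=='scene' else box(255,215,305,268)
    rep('hand',bh&(Z>.04)&(Z<.1))
    rep('bottle',(box(320,240,365,320) if n=='scene' else box(350,222,390,285))&(Z>.03))
    rep('small',(box(190,250,235,282) if n=='scene' else box(325,325,360,365))&(Z>.01))
    rep('rack',(box(95,220,170,285) if n=='scene' else box(325,355,365,440))&(Z>.02))
    rep('mortar',(box(425,155,480,210) if n=='scene' else box(205,175,255,225))&(Z>.02))
E
```

```text
scene locktop 338 [ 0.6549 -0.1938  0.0397] rect [ 648.8 -192.3] [57.4 67.2] 69.5 z [0.0363 0.0396 0.0435]
scene lockdial 103 [ 0.6494 -0.1934  0.0613] rect [ 646.1 -193.5] [37.7 13.9] 20.3 z [0.0514 0.0628 0.0684]
scene dialtop 68 [ 0.6473 -0.1936  0.0644] rect [ 645.7 -193.8] [36.7 13.3] 21.2 z [0.0601 0.0644 0.0687]
scene shackle 263 [ 0.637  -0.1859  0.0263] rect [ 627.8 -183.6] [ 69.9 126.6] 66.9 z [0.0203 0.0269 0.0315]
scene cabtop 3931 [0.6573 0.2044 0.1101] rect [622.3 149.5] [238.4 342.3] 3.7 z [0.1066 0.1101 0.1135]
scene above 235 [0.6718 0.035  0.1335] rect [628.1 124.4] [107.1 318.5] 44.7 z [0.1184 0.1365 0.1523]
scene hand 1517 [0.5095 0.1847 0.081 ] rect [484.9 230.6] [146.7 378.7] 28.8 z [0.0458 0.0821 0.0993]
scene bottle 1377 [ 0.7046 -0.0048  0.0925] rect [627.9  49.1] [ 68.  242.3] 52.0 z [0.0323 0.0939 0.1692]
scene small 407 [ 0.5021 -0.2618  0.0215] rect [ 490.5 -270.2] [91.  50.7] 53.3 z [0.0106 0.0203 0.0418]
scene rack 1438 [ 0.4353 -0.4479  0.0695] rect [ 428.8 -449.1] [127.4  56.2] 59.2 z [0.0222 0.0628 0.128 ]
scene mortar 1076 [0.3921 0.4378 0.0573] rec
[... 505 characters left out ...]
6492 0.1952 0.1097] rect [654.4 144.3] [168.8 359.7] 4.9 z [0.1062 0.1097 0.1135]
side above 175 [0.6666 0.0146 0.1333] rect [619.6 114.4] [ 98.4 310. ] 41.7 z [0.1185 0.1355 0.1499]
side hand 1128 [0.505  0.1845 0.0729] rect [499.3 208. ] [238.1 132.1] 71.1 z [0.042  0.0746 0.0987]
side bottle 1222 [0.6921 0.0198 0.0892] rect [701.8  43.3] [173.9  67.8] 79.3 z [0.0326 0.0903 0.167 ]
side small 400 [ 0.4878 -0.2815  0.0313] rect [ 465.  -323.7] [213.7  56.4] 65.2 z [0.0107 0.021  0.1286]
side rack 1314 [ 0.4182 -0.4679  0.0709] rect [ 427.2 -450.7] [126.1  50.2] 60.2 z [0.0244 0.0624 0.1289]
side mortar 757 [0.3901 0.4396 0.0557] rect [392.8 438.1] [120.2 107.4] 63.2 z [0.0227 0.0551 0.1115]
```

View pics/crop1.png

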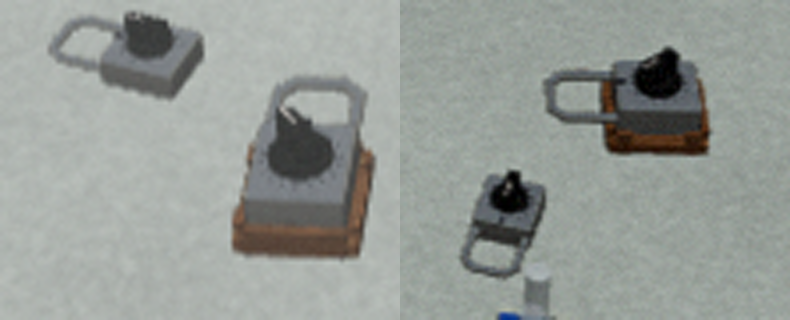

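The crop confirms it: the larger padlock sits in the brown rest, with its pointer about 40° anticlockwise of the shackle. The small one is loose with no rest. Next I measure the cabinet frame and the handle.

```bash
cat > cab.py <<'E'
from h import *
def cab(verbose=1):
    for n in('scene','side'):
        f=grab(n);P=cloud(f)[f['z_map']>0]
        P=P[(P[:,0]>.38)&(P[:,0]<.85)&(P[:,1]>.06)&(P[:,1]<.4)]
        t=P[abs(P[:,2]-.11)<.004]; 
        # top board: biggest blob on a 4 mm grid
        g=np.zeros((120,120),np.uint8); ij=((t[:,:2]-[.38,.0])/.004).astype(int); g[ij[:,0],ij[:,1]]=255
        g=cv2.morphologyEx(g,cv2.MORPH_CLOSE,np.ones((5,5)));g=cv2.morphologyEx(g,cv2.MORPH_OPEN,np.ones((9,9)))
        k,L,s,_=cv2.connectedComponentsWithStats(g); b=1+np.argmax(s[1:,4])
        t=t[L[ij[:,0],ij[:,1]]==b]
        rc=cv2.minAreaRect((t[:,:2]*1000).astype(np.float32)); c=np.array(rc[0]);a=rc[2]
        a=(a+45)%90-45; x=np.array([np.cos(np.radians(a)),np.sin(np.radians(a))]);y=np.array([-x[1],x[0]])
        q=np.c_[(P[:,:2]*1000-c)@x,(P[:,:2]*1000-c)@y,P[:,2]*1000]
        print(n,'top c',np.round(c,1),np.round(rc[1],1),'yaw',round(a,2))
        fr=q[(abs(q[:,1])<105)&(q[:,2]>91)&(q[:,2]<101)&(q[:,0]<-60)]
        h=q[(abs(q[:,1])<50)&(q[:,2]>62)&(q[:,2]<82)&(q[:,0]<-100)]
        st=q[(abs(q[:,1])<30)&(q[:,2]>118)&(q[:,2]<135)&(q[:,0]<-60)]
        for m,w in(('front',fr),('hand',h),('staple',st)):
            if len(w): print(' ',m,len(w),np.round(np.percentile(w,[2,25,50,75,98],axis=0),1).tolist(),'world med',np.round(c+np.median(w[:,0])*x+np.median(w[:,1])*y,1))
        hist=np.histogram(h[:,0],bins=np.arange(-210,-90,5)); print(hist[0].tolist())
if __name__=='__main__': cab()
E
python3 cab.py
```

```text
scene top c [650.4 210.1] [173.  225.2] yaw 4.54
  front 351 [[-165.6, -95.3, 91.2], [-156.3, -51.7, 94.3], [-151.9, 2.7, 96.5], [-148.8, 52.0, 98.4], [-143.8, 98.3, 100.7]] world med [498.8 200.8]
  hand 305 [[-202.5, -48.4, 64.0], [-193.2, -26.2, 71.5], [-144.5, -4.4, 75.9], [-142.0, 23.5, 78.4], [-121.7, 47.3, 81.4]] world med [506.7 194.3]
  staple 41 [[-160.7, -18.6, 118.2], [-155.6, -8.7, 119.3], [-153.3, -1.1, 121.0], [-68.0, 7.3, 126.6], [-62.2, 18.0, 130.0]] world med [497.7 196.9]
[2, 12, 51, 22, 1, 0, 0, 0, 0, 0, 0, 1, 53, 118, 8, 3, 16, 15, 3, 0, 0, 0, 0]
side top c [649.2 207.5] [169.1 231.3] yaw 4.87
  front 236 [[-163.6, -102.9, 91.2], [-159.6, -64.5, 94.3], [-155.0, -16.6, 96.4], [-149.1, 49.3, 98.3], [-74.4, 101.7, 100.9]] world med [496.2 177.9]
  hand 334 [[-202.7, -48.7, 62.6], [-185.6, -26.3, 70.9], [-160.3, 0.3, 74.1], [-117.1, 26.0, 77.1], [-102.2, 48.7, 81.2]] world med [489.5 194.2]
  staple 24 [[-158.9, -20.4, 118.4], [-156.0, -9.2, 119.7], [-154.1, -2.5, 121.7], [-72.2, 6.8, 125.9], [-68.4, 12.2, 130.1]] world med [495.9 191.9]
[1, 32, 29, 14, 8, 6, 5, 7, 6, 61, 11, 0, 0, 0, 0, 1, 19, 31, 33, 26, 25, 19, 0]
```

>>> send_rows --deltas '[{"dx": -30,"dy": 22,"dz": 0},{"dx": -60,"dy": 45,"dz": 0},{"dx": -90,"dy": 67,"dz": 0},{"dx": -120,"dy": 90,"dz": 0,"rz": 3},{"dx": -150,"dy": 112,"dz": 0,"rz": 4.7}]' --jaw 0 --newtons 40

```text
$.deltas[0]: bad value
```

>>> send_rows --deltas '[{"dx": -30,"dy": 22,"dz": 0},{"dx": -60,"dy": 44,"dz": 0},{"dx": -90,"dy": 66,"dz": 0},{"dx": -106,"dy": 78,"dz": -10},{"dx": -106,"dy": 78,"dz": -30}]'

```text
$.deltas[0]: bad value
```

```bash
python3 - <<'E'
from h import *
f=grab('side');o=r.get_obs();print(o['tcp_pos'],o['orientation'],o['grip_width'],o['contact_force'])
g=f['frame'][150:310,180:380];cv2.imwrite('pics/push0.png',cv2.resize(g,None,fx=4,fy=3.75,interpolation=cv2.INTER_CUBIC)[:600])
E
```

```text
[6.74921979e-01 1.97285496e-05 2.42163583e-01] [-2.22128652e+00 -2.22133382e+00  2.79291804e-04] 0.08560906056368515 [0.42012467 0.4508622  0.42433948]
```

View pics/push0.png

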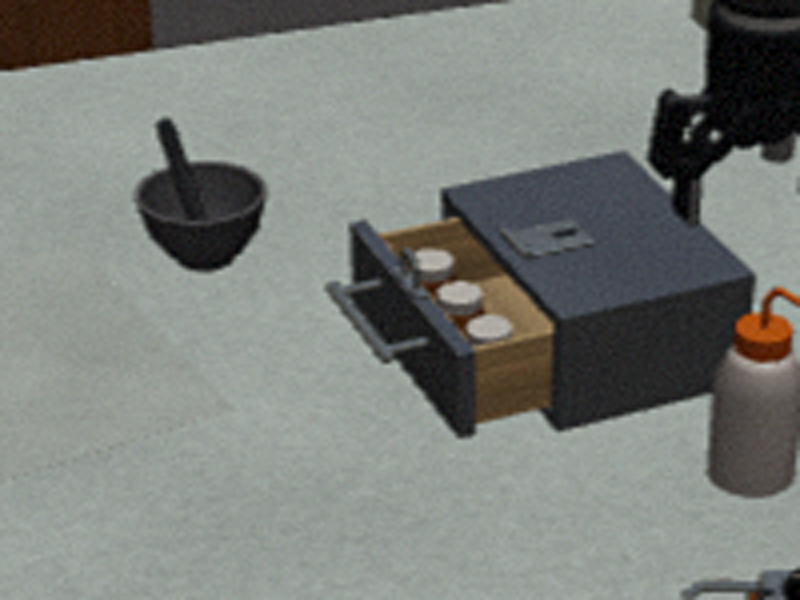

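The picture shows the arm hasn't moved. The handle is at (365,320) in the crop and the drawer is open. The rows were refused, so I'll send all six keys this time.

>>> send_rows --deltas '[{"dx": -30,"dy": 22,"dz": 0,"rx": 0,"ry": 0,"rz": 0},{"dx": -60,"dy": 45,"dz": 0,"rx": 0,"ry": 0,"rz": 0},{"dx": -90,"dy": 67,"dz": 0,"rx": 0,"ry": 0,"rz": 2},{"dx": -120,"dy": 90,"dz": 0,"rx": 0,"ry": 0,"rz": 4},{"dx": -150,"dy": 112,"dz": 0,"rx": 0,"ry": 0,"rz": 4.7}]' --jaw 0 --newtons 40

```text
clock: 0.82
tcp_pos: [0.5235, 0.113, 0.2424]
orientation: [2.126, 2.312, 0.001]
contact_force: [0.7, 0.6, -0.4]
grip_width: 0.0253
gripper_force: 0.0
```

>>> send_rows --deltas '[{"dx": -30,"dy": 22,"dz": 0,"rx": 0,"ry": 0,"rz": 0},{"dx": -60,"dy": 44,"dz": 0,"rx": 0,"ry": 0,"rz": 0},{"dx": -90,"dy": 66,"dz": 0,"rx": 0,"ry": 0,"rz": 0},{"dx": -106,"dy": 78,"dz": -10,"rx": 0,"ry": 0,"rz": 0},{"dx": -106,"dy": 78,"dz": -30,"rx": 0,"ry": 0,"rz": 0}]'

```text
clock: 1.23
tcp_pos: [0.4168, 0.1941, 0.2143]
orientation: [2.121, 2.317, 0.008]
contact_force: [0.2, -0.2, -0.5]
grip_width: -0.0001
gripper_force: 0.0
```

>>> send_rows --deltas '[{"dx": 0,"dy": -3,"dz": -40,"rx": 0,"ry": 0,"rz": 0},{"dx": 0,"dy": -3,"dz": -75,"rx": 0,"ry": 0,"rz": 0},{"dx": 0,"dy": -3,"dz": -110,"rx": 0,"ry": 0,"rz": 0},{"dx": 0,"dy": -3,"dz": -134,"rx": 0,"ry": 0,"rz": 0},{"dx": 0,"dy": -3,"dz": -134,"rx": 0,"ry": 0,"rz": 0}]'

```text
clock: 1.65
tcp_pos: [0.4162, 0.1855, 0.0745]
orientation: [-2.126, -2.309, 0.012]
contact_force: [-0.6, -0.8, -0.4]
grip_width: 0.0002
gripper_force: 0.0
```

>>> send_rows --deltas '[{"dx": 6,"dy": 0.5,"dz": 0,"rx": 0,"ry": 0,"rz": 0},{"dx": 12,"dy": 1,"dz": 0,"rx": 0,"ry": 0,"rz": 0},{"dx": 20,"dy": 1.5,"dz": 0,"rx": 0,"ry": 0,"rz": 0},{"dx": 30,"dy": 2.5,"dz": 0,"rx": 0,"ry": 0,"rz": 0},{"dx": 40,"dy": 3,"dz": 0,"rx": 0,"ry": 0,"rz": 0}]'

```text
clock: 2.07
tcp_pos: [0.4611, 0.1908, 0.0799]
orientation: [2.128, 2.31, 0.005]
contact_force: [-0.5, 1.3, 4.0]
grip_width: 0.0002
gripper_force: 1.8
```

```bash
python3 cab.py; python3 -c "
from h import *
print(r.get_obs())
g=grab('side')['frame'][150:310,180:380];cv2.imwrite('pics/push1.png',cv2.resize(g,None,fx=4,fy=3.75,interpolation=cv2.INTER_CUBIC)[:600])"
```

```text
scene top c [650.8 210.5] [173.4 224.4] yaw 3.72
  front 418 [[-180.9, -99.6, 91.2], [-133.1, -53.5, 94.4], [-127.8, -4.4, 96.7], [-124.5, 50.5, 98.3], [-118.8, 99.7, 100.7]] world med [523.5 197.8]
  hand 132 [[-193.0, -48.5, 71.2], [-175.8, -25.9, 74.7], [-172.0, -12.6, 76.9], [-168.9, 14.4, 79.5], [-119.1, 47.8, 81.7]] world med [479.9 186.8]
  staple 129 [[-226.6, -22.5, 118.3], [-188.2, -18.8, 120.9], [-162.9, -15.7, 124.7], [-131.8, -5.1, 128.1], [-62.9, 13.5, 134.6]] world med [489.2 184.3]
[0, 0, 2, 4, 2, 8, 21, 49, 28, 0, 0, 0, 0, 0, 0, 0, 0, 9, 9, 0, 0, 0, 0]
side top c [648.4 207.9] [169.7 228.5] yaw 5.54
  front 196 [[-196.3, -103.4, 91.7], [-131.5, -77.3, 94.8], [-125.9, -28.8, 96.6], [-118.0, -2.5, 98.6], [-73.7, 77.6, 100.8]] world med [525.9 167. ]
  hand 147 [[-191.4, -48.7, 63.0], [-169.3, -36.8, 70.7], [-147.5, -14.1, 74.4], [-131.3, -0.4, 77.4], [-128.4, 42.8, 81.4]] world med [502.9 179.6]
  staple 139 [[-221.1, -15.8, 118.6], [-199.8, -10.9, 122.1], [-177.7, -7.1, 125.4], [-151.6, 0.3, 130.3], [-70.9, 13.7, 134.4]] world med [472.2 183.7]
[0, 0, 2, 4, 5, 7, 3, 14, 18, 10, 5, 5, 4, 4, 4, 43, 19, 0, 0, 0, 0, 0, 0]
{'clock': 2.1667, 'joints': array([-0.41711682,  0.42512095, -0.12015598,  2.09732801,  0.08606113,
        0.61913256, -0.51599491]), 'qvel': array([-0.00712574, -0.00419471, -0.00653598,  0.05110751, -0.00175616,
       -0.00395434, -0.01605466]), 'tau': array([-1.24507077e-02, -4.62911260e+01, -2.63156136e-01, -1.84604305e+01,
       -1.62288436e-02,  9.79172462e-02,  1.27352709e-01]), 'tcp_pos': array([0.46231422, 0.19060373, 0.07948513]), 'orientation': array([2.12895744, 2.30784607, 0.00649845]), 'contact_force': array([ 0.25919453, -0.31479469,  0.42579944]), 'moment': array([ 0.03047573, -0.06281545,  0.02645907]), 'gripper_force': 0.0, 'grip_width': -4.5511095448312846e-05}
```

View pics/push1.png

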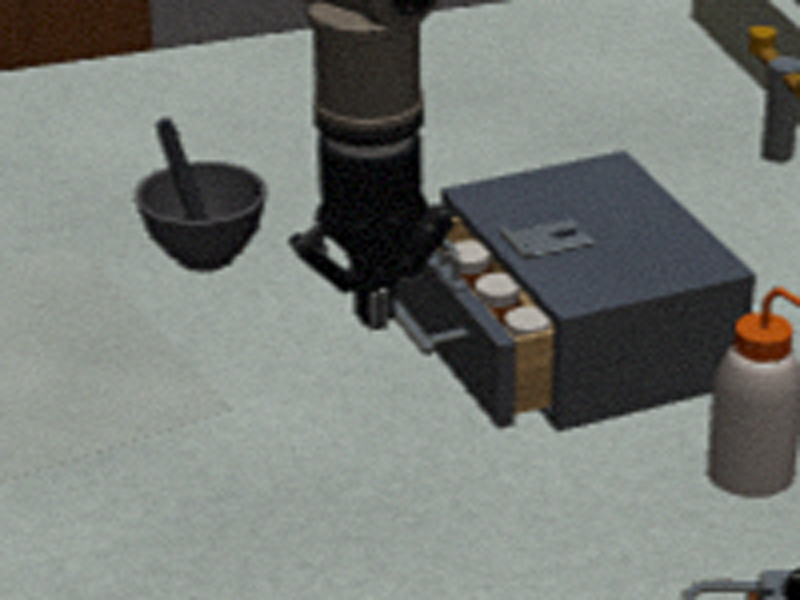

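The drawer has moved about 26 mm. The closed fingers bear on the handle at (410,320) in the crop, and the handle is centred well enough. I'll keep pushing.

>>> send_rows --deltas '[{"dx": 5,"dy": 0.4,"dz": 2,"rx": 0,"ry": 0,"rz": 0},{"dx": 10,"dy": 0.8,"dz": 2,"rx": 0,"ry": 0,"rz": 0},{"dx": 15,"dy": 1.2,"dz": 2,"rx": 0,"ry": 0,"rz": 0},{"dx": 20,"dy": 1.6,"dz": 2,"rx": 0,"ry": 0,"rz": 0},{"dx": 24,"dy": 2,"dz": 2,"rx": 0,"ry": 0,"rz": 0}]'

```text
clock: 2.63
tcp_pos: [0.4837, 0.1919, 0.0804]
orientation: [2.128, 2.31, 0.0]
contact_force: [-0.6, -0.5, 2.4]
grip_width: -0.0001
gripper_force: 1.4
```

>>> send_rows --deltas '[{"dx": 2,"dy": 0,"dz": 0,"rx": 0,"ry": 0,"rz": 0},{"dx": 4,"dy": 0,"dz": 0,"rx": 0,"ry": 0,"rz": 0},{"dx": 6,"dy": 0.5,"dz": 0,"rx": 0,"ry": 0,"rz": 0},{"dx": 8,"dy": 0.5,"dz": 0,"rx": 0,"ry": 0,"rz": 0},{"dx": 8,"dy": 0.5,"dz": 0,"rx": 0,"ry": 0,"rz": 0}]'

```text
clock: 3.05
tcp_pos: [0.4915, 0.1926, 0.0804]
orientation: [2.128, 2.31, 0.001]
contact_force: [-1.1, -0.7, 1.2]
grip_width: 0.0004
gripper_force: 0.5
```

>>> send_rows --deltas '[{"dx": 1,"dy": 0,"dz": 0,"rx": 0,"ry": 0,"rz": 0},{"dx": 2,"dy": 0,"dz": 0,"rx": 0,"ry": 0,"rz": 0},{"dx": 3,"dy": 0,"dz": 0,"rx": 0,"ry": 0,"rz": 0},{"dx": 4,"dy": 0,"dz": 0,"rx": 0,"ry": 0,"rz": 0},{"dx": 4,"dy": 0,"dz": 0,"rx": 0,"ry": 0,"rz": 0}]'

```text
clock: 3.47
tcp_pos: [0.4952, 0.1928, 0.0803]
orientation: [-2.128, -2.311, -0.001]
contact_force: [-0.0, 1.9, 1.2]
grip_width: -0.0003
gripper_force: 0.7
```

```bash
python3 cab.py
```

```text
scene top c [649.9 210.6] [173.1 224.3] yaw 3.86
  front 135 [[-157.4, -100.9, 92.0], [-107.0, -37.8, 96.2], [-102.1, -10.0, 97.9], [-99.4, 41.0, 98.9], [-95.9, 99.1, 100.8]] world med [548.7 193.8]
  hand 120 [[-156.7, -48.7, 69.7], [-140.3, -26.8, 74.9], [-138.0, -13.0, 77.0], [-135.2, 10.6, 78.1], [-130.3, 48.0, 81.1]] world med [513.  188.4]
  staple 142 [[-194.6, -22.7, 118.5], [-156.2, -18.8, 121.0], [-134.3, -16.0, 124.2], [-98.6, -5.6, 128.1], [-63.3, 14.1, 134.2]] world med [517.  185.7]
[0, 0, 0, 0, 0, 0, 0, 0, 0, 1, 3, 4, 6, 20, 59, 25, 2, 0, 0, 0, 0, 0, 0]
side top c [649.2 209.1] [168.4 226.5] yaw 3.62
  front 169 [[-166.1, -103.3, 91.7], [-102.8, -69.9, 94.7], [-97.5, -38.1, 96.7], [-91.8, -10.7, 98.5], [-76.9, 17.2, 100.7]] world med [554.3 164.9]
  hand 128 [[-163.7, -47.9, 63.1], [-141.7, -37.6, 70.1], [-111.8, -15.9, 73.6], [-102.9, 5.9, 77.5], [-100.5, 40.0, 81.4]] world med [538.7 186.2]
  staple 146 [[-192.8, -23.5, 118.3], [-169.6, -18.6, 121.4], [-148.5, -14.7, 125.0], [-122.8, -8.4, 129.6], [-68.8, 6.0, 134.3]] world med [501.9 185.1]
[0, 0, 0, 0, 0, 0, 0, 0, 3, 4, 7, 3, 6, 18, 9, 6, 1, 4, 2, 3, 8, 54, 0]
```

>>> send_rows --deltas '[{"dx": 1,"dy": 0,"dz": 0,"rx": 0,"ry": 0,"rz": 0},{"dx": 2,"dy": 0,"dz": 0,"rx": 0,"ry": 0,"rz": 0},{"dx": 3,"dy": 0,"dz": 0,"rx": 0,"ry": 0,"rz": 0},{"dx": 4,"dy": 0.3,"dz": 0,"rx": 0,"ry": 0,"rz": 0},{"dx": 4,"dy": 0.3,"dz": 0,"rx": 0,"ry": 0,"rz": 0}]'

```text
clock: 3.98
tcp_pos: [0.4993, 0.1927, 0.0803]
orientation: [2.129, 2.31, 0.0]
contact_force: [-0.3, 0.7, 0.5]
grip_width: 0.0002
gripper_force: 0.4
```

>>> send_rows --deltas '[{"dx": 1,"dy": 0,"dz": 0,"rx": 0,"ry": 0,"rz": 0},{"dx": 2,"dy": 0,"dz": 0,"rx": 0,"ry": 0,"rz": 0},{"dx": 3,"dy": 0,"dz": 0,"rx": 0,"ry": 0,"rz": 0},{"dx": 3,"dy": 0,"dz": 0,"rx": 0,"ry": 0,"rz": 0}]'

```text
clock: 4.32
tcp_pos: [0.5019, 0.1929, 0.0802]
orientation: [-2.128, -2.31, 0.0]
contact_force: [-1.4, 0.6, 0.9]
grip_width: -0.0003
gripper_force: 0.9
```

>>> send_rows --deltas '[{"dx": 1,"dy": 0,"dz": 0,"rx": 0,"ry": 0,"rz": 0},{"dx": 2,"dy": 0,"dz": 0,"rx": 0,"ry": 0,"rz": 0},{"dx": 2,"dy": 0,"dz": 0,"rx": 0,"ry": 0,"rz": 0}]'

```text
clock: 4.57
tcp_pos: [0.5023, 0.1929, 0.08]
orientation: [-2.127, -2.31, 0.004]
contact_force: [-6.0, 1.0, 4.1]
grip_width: -0.0003
gripper_force: 4.1
```

>>> send_rows --deltas '[{"dx": 1,"dy": 0,"dz": 0,"rx": 0,"ry": 0,"rz": 0},{"dx": 2.5,"dy": 0,"dz": 0,"rx": 0,"ry": 0,"rz": 0},{"dx": 2.5,"dy": 0,"dz": 0,"rx": 0,"ry": 0,"rz": 0}]'

```text
clock: 4.82
tcp_pos: [0.5027, 0.1929, 0.0799]
orientation: [-2.124, -2.309, 0.01]
contact_force: [-11.9, 0.5, 11.2]
grip_width: 0.0001
gripper_force: 8.3
```

>>> send_rows --deltas '[{"dx": -20,"dy": -1.5,"dz": 0,"rx": 0,"ry": 0,"rz": 0},{"dx": -40,"dy": -3,"dz": 20,"rx": 0,"ry": 0,"rz": 0},{"dx": -40,"dy": -3,"dz": 60,"rx": 0,"ry": 0,"rz": 0},{"dx": -30,"dy": -20,"dz": 100,"rx": 0,"ry": 0,"rz": 0},{"dx": -20,"dy": -50,"dz": 130,"rx": 0,"ry": 0,"rz": 0}]' --jaw 60

```text
clock: 5.23
tcp_pos: [0.4859, 0.1487, 0.21]
orientation: [2.121, 2.317, 0.006]
contact_force: [1.3, 0.8, 0.3]
grip_width: 0.0595
gripper_force: 0.0
```

```bash
python3 cab.py
```

```text
scene top c [649.5 210.2] [172.5 226. ] yaw 4.51
  front 5 [[-97.2, -97.2, 98.3], [-95.5, -18.2, 98.5], [-95.5, -16.0, 99.9], [-94.3, -4.1, 100.7], [-93.6, 7.3, 100.8]] world med [555.6 186.8]
  hand 99 [[-136.9, -49.0, 71.2], [-131.9, -30.7, 74.9], [-129.3, -9.9, 76.5], [-127.2, 18.8, 78.4], [-122.0, 46.9, 80.3]] world med [521.3 190.2]
  staple 44 [[-92.1, -19.0, 118.2], [-88.2, -8.5, 119.8], [-86.5, -2.9, 123.3], [-67.2, 4.7, 126.7], [-61.9, 14.5, 130.6]] world med [563.5 200.5]
[0, 0, 0, 0, 0, 0, 0, 0, 0, 0, 0, 0, 0, 1, 6, 32, 49, 11, 0, 0, 0, 0, 0]
side top c [649.7 207.8] [166.5 229.1] yaw 4.87
  front 229 [[-99.3, -104.0, 91.2], [-95.4, -67.4, 94.7], [-90.1, -20.1, 96.7], [-84.3, 45.9, 98.8], [-73.6, 98.9, 100.8]] world med [561.7 180.1]
  hand 105 [[-137.8, -49.2, 68.5], [-135.1, -34.2, 73.1], [-131.7, -2.0, 75.1], [-120.9, 29.6, 76.6], [-101.0, 49.4, 79.9]] world med [518.7 194.6]
  staple 25 [[-92.7, -20.0, 118.1], [-90.8, -10.3, 119.5], [-89.3, -1.5, 120.3], [-70.1, 7.9, 124.7], [-65.0, 19.4, 129.0]] world med [560.9 198.7]
[0, 0, 0, 0, 0, 0, 0, 0, 0, 0, 0, 0, 0, 0, 30, 35, 11, 5, 6, 5, 4, 9, 0]
```

The drawer is at its stop: the handle went from -197 to about -131 mm and the force rose to 12 N with no further motion. The staple top is at about (562, 201, 129) mm. Next I go above the lock, turning the tool by -75° so that it closes across the dial bar.

>>> send_rows --deltas '[{"dx": 14,"dy": -35,"dz": 20,"rx": 0,"ry": 0,"rz": -7},{"dx": 28,"dy": -70,"dz": 35,"rx": 0,"ry": 0,"rz": -14},{"dx": 42,"dy": -105,"dz": 40,"rx": 0,"ry": 0,"rz": -21},{"dx": 56,"dy": -140,"dz": 40,"rx": 0,"ry": 0,"rz": -28},{"dx": 70,"dy": -175,"dz": 40,"rx": 0,"ry": 0,"rz": -35}]'

```text
clock: 5.75
tcp_pos: [0.5562, -0.0312, 0.2473]
orientation: [2.729, 1.554, 0.002]
contact_force: [0.3, 0.1, -1.5]
grip_width: 0.0599
gripper_force: 0.0
```

>>> send_rows --deltas '[{"dx": 18,"dy": -33,"dz": -10,"rx": 0,"ry": 0,"rz": -7},{"dx": 36,"dy": -66,"dz": -20,"rx": 0,"ry": 0,"rz": -14},{"dx": 54,"dy": -99,"dz": -30,"rx": 0,"ry": 0,"rz": -21},{"dx": 72,"dy": -132,"dz": -40,"rx": 0,"ry": 0,"rz": -28},{"dx": 90,"dy": -165,"dz": -50,"rx": 0,"ry": 0,"rz": -35}]'

```text
clock: 6.17
tcp_pos: [0.6459, -0.196, 0.1958]
orientation: [3.07, 0.662, -0.001]
contact_force: [0.5, 1.1, -0.2]
grip_width: 0.06
gripper_force: 0.0
```

>>> send_rows --deltas '[{"dx": 0,"dy": 0,"dz": 0,"rx": 0,"ry": 0,"rz": -5},{"dx": 0,"dy": 0,"dz": 0,"rx": 0,"ry": 0,"rz": -5},{"dx": 0,"dy": 0,"dz": 0,"rx": 0,"ry": 0,"rz": -5}]'

```text
clock: 6.42
tcp_pos: [0.6452, -0.1936, 0.196]
orientation: [-3.094, -0.541, 0.002]
contact_force: [-0.3, 1.6, -0.0]
grip_width: 0.0602
gripper_force: 0.0
```

```bash
python3 - <<'E'
from h import *
o=r.get_obs();print(o['joints'],o['tcp_pos'],o['orientation'])
f=grab('wrist');cv2.imwrite('pics/w1.png',f['frame'])
Rm=rot(o['orientation']);print('close dir',np.degrees(np.arctan2(Rm[1,1],Rm[0,1])))
print('lock proj',proj(f,[[.647,-.193,.04]]))
E
```

```text
[ 0.00422974  0.52811948  0.27883777  1.61675074 -0.1630987   1.02110398
 -0.89171618] [ 0.64518856 -0.1936385   0.19598134] [-3.09421697e+00 -5.41446065e-01  2.19428142e-03]
close dir -70.14903718940431
lock proj [[317.33067733 221.221011  ]]
```

View pics/w1.png

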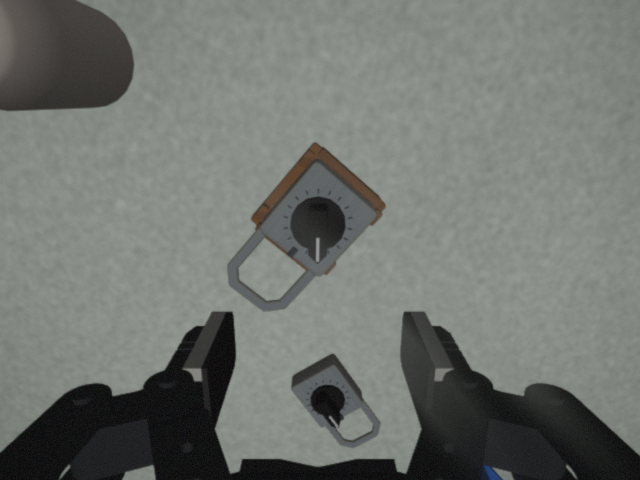

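The wrist view shows the large lock at (318,221), with the white pointer line straight down at (318,250), the ridge at (293,251) and the shackle bow at (252,290). The small lock is at (328,400). Next I take exact positions from this view.

```bash
cat > lk.py <<'E'
from h import *
def lk(box=(220,130,400,320)):
    f=grab('wrist');u0,v0,u1,v1=box
    im=f['frame'][v0:v1,u0:u1]; g=cv2.cvtColor(im,cv2.COLOR_BGR2GRAY);P=cloud(f)[v0:v1,u0:u1];Z=P[...,2]
    ang=lambda d:round(float(np.degrees(np.arctan2(d[1],d[0]))),1)
    m=(abs(Z-.040)<.0035)|(Z>.0435)            # case + dial
    q=P[m&(Z<.0435)]; rc=cv2.minAreaRect((P[m][:,:2]*1000).astype(np.float32)); print('case',np.round(rc,1) if 0 else rc, 'med z',np.median(q[:,2]))
    b=(Z>.059)&(Z<.07); rb=cv2.minAreaRect((P[b][:,:2]*1000).astype(np.float32)); print('bar',rb,'z',np.percentile(P[b][:,2],[50,95]))
    w=np.argwhere((g>150)&cv2.dilate(b.astype(np.uint8),np.ones((5,5))).astype(bool))
    if len(w)>4:
        pw=np.array([ray(f,c+u0,r_+v0,.065) for r_,c in w]); l=cv2.fitLine((pw[:,:2]*1000).astype(np.float32),2,0,.01,.01).ravel()
        print('white n',len(w),'mean',np.round(pw.mean(0)*1000,1),'line ang',ang(l[:2]))
    s=(Z>.018)&(Z<.034)&(im.max(2).astype(int)-im.min(2)<25)
    k,L,st,_=cv2.connectedComponentsWithStats(s.astype(np.uint8)); i=1+np.argmax(st[1:,4]); ps=P[L==i]*1000
    c=np.array(rc[0]); d=ps.mean(0)[:2]-c; d/=np.linalg.norm(d); a=rc[2]
    cand=[np.array([np.cos(np.radians(a+90*j)),np.sin(np.radians(a+90*j))]) for j in range(4)]
    mx=max(cand,key=lambda x:x@d); t=(ps[:,:2]-c)@mx
    bow=ps[t>np.percentile(t,98)-8]
    print('minus-x dir',ang(mx),'extent of shackle',np.percentile(t,[90,98,99.5]),'bow',np.round(bow.mean(0),1),'z',np.percentile(bow[:,2],[10,50,90]))
    o=r.get_obs();Rm=rot(o['orientation']);print('tcp',np.round(o['tcp_pos']*1000,1),'close',ang(Rm[:,1]),'toolz',Rm[:,2].round(4))
if __name__=='__main__': lk()
E
python3 lk.py
```

```text
case ((662.8417358398438, -187.77777099609375), (80.42182159423828, 90.93258666992188), 69.08631896972656) med z 0.03976523007910862
bar ((643.3418579101562, -194.6194610595703), (36.211631774902344, 11.59904956817627), 19.79315757751465) z [0.06490459 0.06618067]
minus-x dir 159.1 extent of shackle [93.19798199 95.95788357 96.7559629 ] bow [ 572.9 -165.2   29. ] z [27.20417136 29.35685507 30.47010985]
tcp [ 645.5 -192.4  197. ] close -70.0 toolz [ 1.e-04  8.e-04 -1.e+00]
```

```bash
sed -i 's/|(Z>.0435)  /|((Z>.0435)\&(Z<.068))  /; s/def lk(box=(220,130,400,320))/def lk(box=(222,130,400,311))/' lk.py; python3 lk.py; python3 - <<'E'
from h import *
f=grab('wrist');im=f['frame'];g=cv2.cvtColor(im,cv2.COLOR_BGR2GRAY)
# ridge & white by pixel
w=np.argwhere(g[225:275,305:335]>165)+[225,305]
if len(w): print('white',len(w),[np.round(ray(f,c,r_,.065)*1000,1).tolist() for r_,c in (w[0],w[-1])])
m=(g[185:270,280:355]<60).astype(np.uint8);k,L,s,c=cv2.connectedComponentsWithStats(m)
for i in range(1,k):
    if s[i,4]>12: print('dark',s[i],np.round(ray(f,c[i,0]+280,c[i,1]+185,.043)*1000,1))
E
```

```text
case ((646.1878662109375, -193.44085693359375), (57.9383659362793, 63.951236724853516), 69.1004409790039) med z 0.03978353207666785
bar ((643.5099487304688, -194.381103515625), (35.624691009521484, 12.009578704833984), 18.76591682434082) z [0.06492631 0.06614459]
white n 12 mean [ 637.2 -196.6   65. ] line ang 18.8
minus-x dir 159.1 extent of shackle [79.65556226 82.4001208  83.28037877] bow [ 573.2 -164.6   29. ] z [27.20370606 29.27664286 30.42190927]
tcp [ 645.6 -192.3  197.3] close -70.1 toolz [ 5.e-04  8.e-04 -1.e+00]
dark [ 8  0  9 10 21] [ 663.1 -167.8   43. ]
dark [  13   13   54   62 2246] [ 646.4 -193.7   43. ]
dark [10 63  8 10 39] [ 621.  -183.3   43. ]
```

>>> send_rows --deltas '[{"dx": 0.7,"dy": -1.2,"dz": -35,"rx": 0,"ry": 0,"rz": -0.5},{"dx": 0.7,"dy": -1.2,"dz": -70,"rx": 0,"ry": 0,"rz": -0.5},{"dx": 0.7,"dy": -1.2,"dz": -105,"rx": 0,"ry": 0,"rz": -0.5},{"dx": 0.7,"dy": -1.2,"dz": -125,"rx": 0,"ry": 0,"rz": -0.5},{"dx": 0.7,"dy": -1.2,"dz": -136,"rx": 0,"ry": 0,"rz": -0.5}]' --jaw 36

```text
clock: 7.03
tcp_pos: [0.6444, -0.1935, 0.0582]
orientation: [-3.095, -0.527, 0.006]
contact_force: [-0.6, 0.4, -0.4]
grip_width: 0.0358
gripper_force: 0.0
```

>>> send_rows --deltas '[{"dx": 0,"dy": 0,"dz": 0,"rx": 0,"ry": 0,"rz": 0},{"dx": 0,"dy": 0,"dz": 0,"rx": 0,"ry": 0,"rz": 0}]'

```text
clock: 7.2
tcp_pos: [0.6467, -0.195, 0.0619]
orientation: [3.097, 0.525, 0.001]
contact_force: [0.7, -0.4, 0.5]
grip_width: 0.0362
gripper_force: 0.0
```

>>> send_rows --deltas '[{"dx": 0,"dy": 0,"dz": 0,"rx": 0,"ry": 0,"rz": 0},{"dx": 0,"dy": 0,"dz": 0,"rx": 0,"ry": 0,"rz": 0},{"dx": 0,"dy": 0,"dz": 0,"rx": 0,"ry": 0,"rz": 0},{"dx": 0,"dy": 0,"dz": 0,"rx": 0,"ry": 0,"rz": 0},{"dx": 0,"dy": 0,"dz": 0,"rx": 0,"ry": 0,"rz": 0}]' --jaw 6 --newtons 40

```text
clock: 7.62
tcp_pos: [0.6473, -0.1945, 0.0633]
orientation: [-3.097, -0.525, -0.004]
contact_force: [-1.8, 2.5, 5.2]
grip_width: 0.0108
gripper_force: 43.2
```

>>> send_rows --deltas '[{"dx": 0,"dy": 0,"dz": 0,"rx": 0,"ry": 0,"rz": -5},{"dx": 0,"dy": 0,"dz": 0,"rx": 0,"ry": 0,"rz": -10},{"dx": 0,"dy": 0,"dz": 0,"rx": 0,"ry": 0,"rz": -15},{"dx": 0,"dy": 0,"dz": 0,"rx": 0,"ry": 0,"rz": -20},{"dx": 0,"dy": 0,"dz": 0,"rx": 0,"ry": 0,"rz": -20}]'

```text
clock: 8.03
tcp_pos: [0.6471, -0.1939, 0.0632]
orientation: [-3.14, 0.027, -0.003]
contact_force: [-2.0, 2.9, 6.5]
grip_width: 0.0107
gripper_force: 43.4
```

>>> send_rows --deltas '[{"dx": 0,"dy": 0,"dz": 0,"rx": 0,"ry": 0,"rz": -5},{"dx": 0,"dy": 0,"dz": 0,"rx": 0,"ry": 0,"rz": -10},{"dx": 0,"dy": 0,"dz": 0,"rx": 0,"ry": 0,"rz": -15},{"dx": 0,"dy": 0,"dz": 0,"rx": 0,"ry": 0,"rz": -20},{"dx": 0,"dy": 0,"dz": 0,"rx": 0,"ry": 0,"rz": -20}]'

```text
clock: 8.45
tcp_pos: [0.647, -0.1941, 0.0633]
orientation: [-3.087, 0.572, -0.002]
contact_force: [-2.6, 3.3, 6.9]
grip_width: 0.0111
gripper_force: 43.5
```

>>> send_rows --deltas '[{"dx": 0,"dy": 0,"dz": 0,"rx": 0,"ry": 0,"rz": 0},{"dx": 0,"dy": 0,"dz": 0,"rx": 0,"ry": 0,"rz": 0},{"dx": 0,"dy": 0,"dz": 0,"rx": 0,"ry": 0,"rz": 0}]' --jaw 36

```text
clock: 8.7
tcp_pos: [0.6467, -0.1954, 0.0619]
orientation: [3.09, -0.567, 0.003]
contact_force: [0.7, -0.5, 0.9]
grip_width: 0.0358
gripper_force: 0.0
```

>>> send_rows --deltas '[{"dx": 0,"dy": 0,"dz": 20,"rx": 0,"ry": 0,"rz": 0},{"dx": 0,"dy": 0,"dz": 50,"rx": 0,"ry": 0,"rz": 0},{"dx": 0,"dy": 0,"dz": 85,"rx": 0,"ry": 0,"rz": 7},{"dx": 0,"dy": 0,"dz": 115,"rx": 0,"ry": 0,"rz": 14},{"dx": 0,"dy": 0,"dz": 115,"rx": 0,"ry": 0,"rz": 21}]' --jaw 60

```text
clock: 9.12
tcp_pos: [0.6497, -0.1973, 0.1835]
orientation: [3.138, 0.014, 0.017]
contact_force: [0.5, -0.5, 0.7]
grip_width: 0.0603
gripper_force: 0.0
```

```bash
python3 - <<'E'
from h import *
o=r.get_obs();print(o['tcp_pos'],o['orientation'])
f=grab('wrist');g=f['frame']
p=proj(f,[[.646,-.193,.04]])[0];print(p)
u,v=max(int(p[0])-130,0),max(int(p[1])-110,0);c=g[v:v+220,u:u+260];print(u,v,c.shape);cv2.imwrite('pics/w2.png',cv2.resize(c,None,fx=2.5,fy=2.5))
E
```

```text
[ 0.64972642 -0.19734177  0.18347729] [3.1383108  0.01372528 0.01724512]
[310.03058813 236.95724466]
180 126 (220, 260, 3)
```

View pics/w2.png

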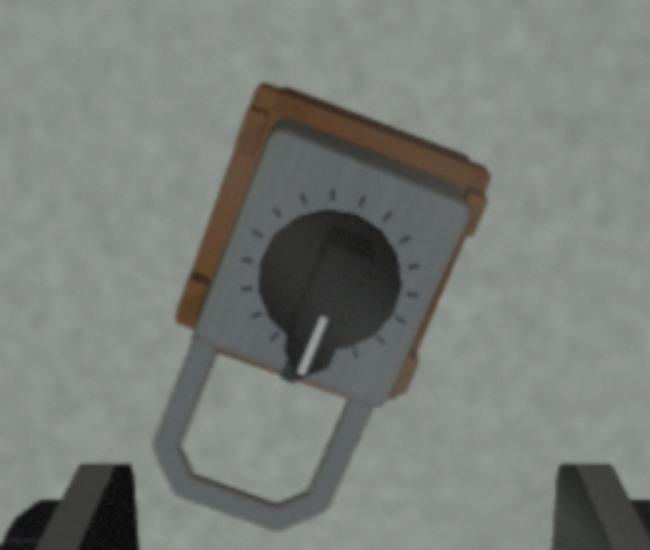

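The pointer line at (312,342) in the crop now runs along the case's middle line to the ridge at (290,377), so the dial is at 0. Next I re-measure the lock and shackle.

```bash
python3 -c "
from lk import *
lk((236,150,400,345))"
```

```text
case ((646.5313720703125, -193.88278198242188), (57.80110168457031, 63.64192199707031), 67.74952697753906) med z 0.03977866648288292
bar ((643.9612426757812, -192.87542724609375), (12.07642936706543, 35.73101043701172), 67.6952133178711) z [0.06489625 0.06615717]
white n 20 mean [ 635.3 -189.5   65. ] line ang -22.0
minus-x dir 157.7 extent of shackle [79.74093024 82.45465    83.15230539] bow [ 574. -164.   29.] z [26.96990797 29.28983373 30.53963348]
tcp [ 647.1 -196.   178.2] close -89.8 toolz [ 4.1e-03 -3.0e-04 -1.0e+00]
```

>>> send_rows --deltas '[{"dx": -15,"dy": 6,"dz": 0,"rx": 0,"ry": 0,"rz": 7},{"dx": -30,"dy": 12,"dz": 0,"rx": 0,"ry": 0,"rz": 14},{"dx": -45,"dy": 19,"dz": 0,"rx": 0,"ry": 0,"rz": 21},{"dx": -60,"dy": 26,"dz": -10,"rx": 0,"ry": 0,"rz": 28},{"dx": -75,"dy": 32,"dz": -20,"rx": 0,"ry": 0,"rz": 35}]' --jaw 30

```text
clock: 9.63
tcp_pos: [0.57, -0.1626, 0.1549]
orientation: [-2.993, -0.953, 0.001]
contact_force: [-0.2, 0.0, -0.4]
grip_width: 0.0298
gripper_force: 0.0
```

>>> send_rows --deltas '[{"dx": 0,"dy": 0,"dz": -10,"rx": 0,"ry": 0,"rz": 7},{"dx": 0,"dy": 0,"dz": -20,"rx": 0,"ry": 0,"rz": 14},{"dx": 0,"dy": 0,"dz": -30,"rx": 0,"ry": 0,"rz": 21},{"dx": 0,"dy": 0,"dz": -40,"rx": 0,"ry": 0,"rz": 28},{"dx": 0,"dy": 0,"dz": -50,"rx": 0,"ry": 0,"rz": 33}]'

```text
clock: 10.05
tcp_pos: [0.57, -0.163, 0.1042]
orientation: [-2.598, -1.762, 0.003]
contact_force: [-0.5, 0.6, 0.6]
grip_width: 0.0296
gripper_force: 0.0
```

>>> send_rows --deltas '[{"dx": 0,"dy": 0,"dz": 0,"rx": 0,"ry": 0,"rz": 0},{"dx": 0,"dy": 0,"dz": 0,"rx": 0,"ry": 0,"rz": 0},{"dx": 0,"dy": 0,"dz": 0,"rx": 0,"ry": 0,"rz": 0}]'

```text
clock: 10.3
tcp_pos: [0.5709, -0.1633, 0.1058]
orientation: [-2.605, -1.755, 0.001]
contact_force: [0.5, -0.8, 0.4]
grip_width: 0.0301
gripper_force: 0.0
```

```bash
python3 - <<'E'
from h import *
o=r.get_obs();Rm=rot(o['orientation']);print(o['joints'],o['tcp_pos'],np.degrees(np.arctan2(Rm[1,1],Rm[0,1])),Rm[:,2])
E
```

```text
[ 0.10659652  0.50591376  0.08774564  1.87221921 -0.0612657   0.76677832
 -0.15744111] [ 0.5709231  -0.1633176   0.10579083] -22.059830207252467 [-7.32455707e-04  1.49208144e-04 -9.99999721e-01]
```

Aligned. I'll descend by 84 mm, grip and pull.

>>> send_rows --deltas '[{"dx": 1.4,"dy": -0.6,"dz": -30,"rx": 0,"ry": 0,"rz": 0},{"dx": 1.4,"dy": -0.6,"dz": -55,"rx": 0,"ry": 0,"rz": 0},{"dx": 1.4,"dy": -0.6,"dz": -72,"rx": 0,"ry": 0,"rz": 0},{"dx": 1.4,"dy": -0.6,"dz": -83,"rx": 0,"ry": 0,"rz": 0},{"dx": 1.4,"dy": -0.6,"dz": -83,"rx": 0,"ry": 0,"rz": 0}]'

```text
clock: 10.72
tcp_pos: [0.5713, -0.1635, 0.0212]
orientation: [-2.601, -1.758, 0.004]
contact_force: [-1.4, -0.7, 0.1]
grip_width: 0.0301
gripper_force: 0.0
```

>>> send_rows --deltas '[{"dx": 0,"dy": 0,"dz": 0,"rx": 0,"ry": 0,"rz": 0},{"dx": 0,"dy": 0,"dz": 0,"rx": 0,"ry": 0,"rz": 0},{"dx": 0,"dy": 0,"dz": 0,"rx": 0,"ry": 0,"rz": 0},{"dx": 0,"dy": 0,"dz": 0,"rx": 0,"ry": 0,"rz": 0},{"dx": 0,"dy": 0,"dz": 0,"rx": 0,"ry": 0,"rz": 0}]' --jaw 3 --newtons 40

```text
clock: 11.13
tcp_pos: [0.5721, -0.1639, 0.0238]
orientation: [-2.602, -1.761, 0.0]
contact_force: [-5.1, 1.1, 4.2]
grip_width: 0.006
gripper_force: 39.3
```

>>> send_rows --deltas '[{"dx": -4,"dy": 1.6,"dz": 0,"rx": 0,"ry": 0,"rz": 0},{"dx": -8,"dy": 3.2,"dz": 0,"rx": 0,"ry": 0,"rz": 0},{"dx": -12,"dy": 4.8,"dz": 0,"rx": 0,"ry": 0,"rz": 0},{"dx": -16,"dy": 6.4,"dz": 0,"rx": 0,"ry": 0,"rz": 0},{"dx": -20,"dy": 8,"dz": 0,"rx": 0,"ry": 0,"rz": 0}]'

```text
clock: 11.55
tcp_pos: [0.553, -0.156, 0.0235]
orientation: [2.6, 1.76, 0.002]
contact_force: [2.1, -1.8, 1.2]
grip_width: 0.0065
gripper_force: 39.1
```

>>> send_rows --deltas '[{"dx": -1,"dy": 0.4,"dz": 0,"rx": 0,"ry": 0,"rz": 0},{"dx": -2,"dy": 0.8,"dz": 0,"rx": 0,"ry": 0,"rz": 0},{"dx": -3,"dy": 1.2,"dz": 0,"rx": 0,"ry": 0,"rz": 0},{"dx": -4,"dy": 1.6,"dz": 0,"rx": 0,"ry": 0,"rz": 0},{"dx": -4,"dy": 1.6,"dz": 0,"rx": 0,"ry": 0,"rz": 0}]'

```text
clock: 11.97
tcp_pos: [0.5504, -0.1552, 0.0236]
orientation: [2.599, 1.759, 0.004]
contact_force: [5.0, -4.3, 1.2]
grip_width: 0.0062
gripper_force: 39.1
```

>>> send_rows --deltas '[{"dx": -1.5,"dy": 0.6,"dz": 0,"rx": 0,"ry": 0,"rz": 0},{"dx": -3,"dy": 1.2,"dz": 0,"rx": 0,"ry": 0,"rz": 0},{"dx": -3,"dy": 1.2,"dz": 0,"rx": 0,"ry": 0,"rz": 0}]'

```text
clock: 12.22
tcp_pos: [0.5502, -0.1554, 0.0243]
orientation: [2.595, 1.756, 0.01]
contact_force: [11.3, -8.1, -3.3]
grip_width: 0.0063
gripper_force: 39.0
```

>>> send_rows --deltas '[{"dx": 1,"dy": -0.4,"dz": 0,"rx": 0,"ry": 0,"rz": 0},{"dx": 1,"dy": -0.4,"dz": 0,"rx": 0,"ry": 0,"rz": 0},{"dx": 1,"dy": -0.4,"dz": 0,"rx": 0,"ry": 0,"rz": 0}]' --jaw 30

```text
clock: 12.47
tcp_pos: [0.5451, -0.1526, 0.0223]
orientation: [-2.599, -1.76, 0.003]
contact_force: [-0.7, 0.4, -0.0]
grip_width: 0.0303
gripper_force: 0.0
```

>>> send_rows --deltas '[{"dx": 0,"dy": 0,"dz": 30,"rx": 0,"ry": 0,"rz": 0},{"dx": 0,"dy": 0,"dz": 65,"rx": 0,"ry": 0,"rz": 0},{"dx": 0,"dy": 0,"dz": 100,"rx": 0,"ry": 0,"rz": -7},{"dx": 30,"dy": -10,"dz": 130,"rx": 0,"ry": 0,"rz": -14},{"dx": 60,"dy": -23,"dz": 150,"rx": 0,"ry": 0,"rz": -21}]' --jaw 84

```text
clock: 12.88
tcp_pos: [0.6055, -0.1749, 0.1755]
orientation: [-2.88, -1.25, -0.0]
contact_force: [1.9, -1.3, -0.1]
grip_width: 0.084
gripper_force: 0.0
```

>>> send_rows --deltas '[{"dx": 10,"dy": -4,"dz": 0,"rx": 0,"ry": 0,"rz": -7},{"dx": 20,"dy": -8,"dz": 0,"rx": 0,"ry": 0,"rz": -14},{"dx": 30,"dy": -12,"dz": 0,"rx": 0,"ry": 0,"rz": -21},{"dx": 36,"dy": -15,"dz": 0,"rx": 0,"ry": 0,"rz": -28},{"dx": 36,"dy": -15,"dz": 0,"rx": 0,"ry": 0,"rz": -35}]'

```text
clock: 13.3
tcp_pos: [0.6426, -0.1911, 0.172]
orientation: [-3.124, -0.325, 0.003]
contact_force: [0.5, -0.3, -0.3]
grip_width: 0.084
gripper_force: 0.0
```

>>> send_rows --deltas '[{"dx": 0,"dy": 0,"dz": 0,"rx": 0,"ry": 0,"rz": -7},{"dx": 0,"dy": 0,"dz": 0,"rx": 0,"ry": 0,"rz": -14},{"dx": 0,"dy": 0,"dz": 0,"rx": 0,"ry": 0,"rz": -21},{"dx": 0,"dy": 0,"dz": 0,"rx": 0,"ry": 0,"rz": -28},{"dx": 0,"dy": 0,"dz": 0,"rx": 0,"ry": 0,"rz": -34}]'

```text
clock: 13.72
tcp_pos: [0.6414, -0.1904, 0.172]
orientation: [-3.082, 0.603, 0.005]
contact_force: [-0.9, -0.2, 0.2]
grip_width: 0.0842
gripper_force: 0.0
```

>>> send_rows --deltas '[{"dx": 0,"dy": 0,"dz": 0,"rx": 0,"ry": 0,"rz": 0},{"dx": 0,"dy": 0,"dz": 0,"rx": 0,"ry": 0,"rz": 0}]'

```text
clock: 13.88
tcp_pos: [0.6418, -0.1906, 0.1722]
orientation: [-3.086, 0.588, 0.004]
contact_force: [-0.5, 0.0, 1.0]
grip_width: 0.0841
gripper_force: 0.0
```

```bash
python3 - <<'E'
from h import *
o=r.get_obs();Rm=rot(o['orientation']);print(o['joints'],o['tcp_pos'],np.degrees(np.arctan2(Rm[1,1],Rm[0,1])),Rm[:,2])
f=grab('wrist');cv2.imwrite('pics/w3.png',f['frame'])
E
```

```text
[-0.14313216  0.57757171  0.4911784   1.65734006 -0.31350278  0.98817312
 -1.49227597] [ 0.64177376 -0.19063969  0.17220679] -111.58723217048437 [-2.15839389e-03  6.05840298e-04 -9.99997487e-01]
```

View pics/w3.png

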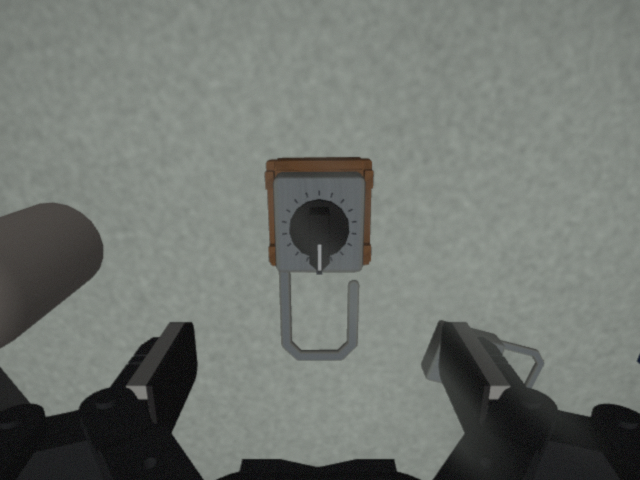

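The shackle is out, with its free leg end clear at (354,284). The pointer stands at the ridge (320,268) and the case at (320,222) is aligned with the gripper. Next I measure the case.

```bash
python3 -c "
from lk import *
lk((265,150,385,368))"
```

```text
case ((645.8740844726562, -193.07473754882812), (57.714317321777344, 63.40827941894531), 68.5546875) med z 0.03977255225159715
bar ((642.9871215820312, -191.99179077148438), (11.283726692199707, 36.00532531738281), 68.2310791015625) z [0.06497293 0.0661839 ]
minus-x dir 158.6 extent of shackle [100.82931868 103.73151515 104.63041928] bow [ 552.6 -156.6   28.9] z [26.7434346  29.21517645 30.38305806]
tcp [ 642.1 -191.   172.6] close -111.6 toolz [-1.1e-03  6.0e-04 -1.0e+00]
```

>>> send_rows --deltas '[{"dx": 1.6,"dy": -1.3,"dz": -35,"rx": 0,"ry": 0,"rz": 0},{"dx": 1.6,"dy": -1.3,"dz": -70,"rx": 0,"ry": 0,"rz": 0},{"dx": 1.6,"dy": -1.3,"dz": -105,"rx": 0,"ry": 0,"rz": 0},{"dx": 1.6,"dy": -1.3,"dz": -125,"rx": 0,"ry": 0,"rz": 0},{"dx": 1.6,"dy": -1.3,"dz": -138,"rx": 0,"ry": 0,"rz": 0}]'

```text
clock: 14.4
tcp_pos: [0.6422, -0.192, 0.0319]
orientation: [-3.085, 0.591, 0.007]
contact_force: [0.5, -0.1, -0.9]
grip_width: 0.0839
gripper_force: 0.0
```

>>> send_rows --deltas '[{"dx": 0,"dy": 0,"dz": -4,"rx": 0,"ry": 0,"rz": 0},{"dx": 0,"dy": 0,"dz": -6,"rx": 0,"ry": 0,"rz": 0},{"dx": 0,"dy": 0,"dz": -6,"rx": 0,"ry": 0,"rz": 0}]'

```text
clock: 14.65
tcp_pos: [0.6449, -0.1932, 0.03]
orientation: [3.085, -0.593, 0.003]
contact_force: [-1.1, 0.0, 0.9]
grip_width: 0.0838
gripper_force: 0.0
```

>>> send_rows --deltas '[{"dx": 0,"dy": 0,"dz": 0,"rx": 0,"ry": 0,"rz": 0},{"dx": 0,"dy": 0,"dz": 0,"rx": 0,"ry": 0,"rz": 0},{"dx": 0,"dy": 0,"dz": 0,"rx": 0,"ry": 0,"rz": 0},{"dx": 0,"dy": 0,"dz": 0,"rx": 0,"ry": 0,"rz": 0},{"dx": 0,"dy": 0,"dz": 0,"rx": 0,"ry": 0,"rz": 0}]' --jaw 45 --newtons 60

```text
clock: 15.07
tcp_pos: [0.6454, -0.193, 0.0309]
orientation: [-3.085, 0.594, -0.004]
contact_force: [-1.4, 0.1, 6.3]
grip_width: 0.0562
gripper_force: 65.9
```

>>> send_rows --deltas '[{"dx": 0,"dy": 0,"dz": 5,"rx": 0,"ry": 0,"rz": 0},{"dx": 0,"dy": 0,"dz": 15,"rx": 0,"ry": 0,"rz": 0},{"dx": 0,"dy": 0,"dz": 35,"rx": 0,"ry": 0,"rz": 0},{"dx": 0,"dy": 0,"dz": 60,"rx": 0,"ry": 0,"rz": 0},{"dx": 0,"dy": 0,"dz": 80,"rx": 0,"ry": 0,"rz": 0}]'

```text
clock: 15.48
tcp_pos: [0.6434, -0.1926, 0.1103]
orientation: [-3.085, 0.594, 0.002]
contact_force: [0.3, -0.5, -3.3]
grip_width: 0.0563
gripper_force: 65.9
```

>>> send_rows --deltas '[{"dx": -5,"dy": 0,"dz": 30,"rx": 0,"ry": 0,"rz": 0},{"dx": -15,"dy": 0,"dz": 60,"rx": 0,"ry": 0,"rz": 0},{"dx": -30,"dy": 5,"dz": 90,"rx": 0,"ry": 0,"rz": 0},{"dx": -50,"dy": 15,"dz": 115,"rx": 0,"ry": 0,"rz": 0},{"dx": -70,"dy": 30,"dz": 140,"rx": 0,"ry": 0,"rz": 0}]'

```text
clock: 15.9
tcp_pos: [0.5723, -0.164, 0.2504]
orientation: [3.083, -0.598, -0.001]
contact_force: [-0.3, 0.9, -3.5]
grip_width: 0.0566
gripper_force: 65.7
```

```bash
python3 - <<'E'
from h import *
o=r.get_obs();Rm=rot(o['orientation']);print(o['joints'],o['tcp_pos'],o['grip_width'],o['gripper_force'],np.degrees(np.arctan2(Rm[1,1],Rm[0,1])),Rm[:,2])
s=grab('side');w=grab('wrist');p=proj(s,o['tcp_pos'])[0].astype(int);print(p)
a=s['frame'][max(p[1]-75,0):p[1]+75,p[0]-75:p[0]+75]
cv2.imwrite('pics/lift.png',np.hstack([cv2.resize(a,(400,400),interpolation=cv2.INTER_CUBIC),cv2.resize(w['frame'][:,80:560],(400,400))]))
E
```

```text
[-0.24846706  0.37174882  0.55010789  1.7721222  -0.21847     1.05959817
 -1.57495094] [ 0.57228729 -0.16403469  0.25041567] 0.05658722882482692 65.74215173721313 -111.95013360184826 [-8.71466692e-04 -6.76271565e-04 -9.99999392e-01]
[356 242]
```

View pics/lift.png

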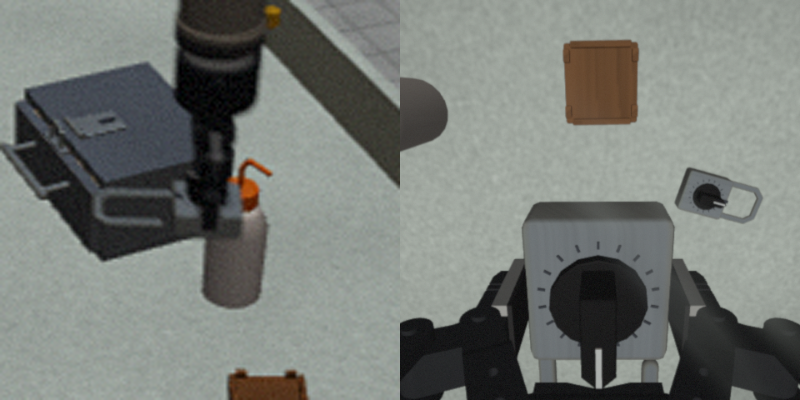

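The lock is held level with the shackle out, its rest is empty, and the bystanders are untouched. Now I carry it over the staple, turning it by +27° on the way to line up with the cabinet.

>>> send_rows --deltas '[{"dx": 0,"dy": 20,"dz": 0,"rx": 0,"ry": 0,"rz": 2},{"dx": 0,"dy": 50,"dz": 0,"rx": 0,"ry": 0,"rz": 4},{"dx": 0,"dy": 84,"dz": 0,"rx": 0,"ry": 0,"rz": 7},{"dx": 0,"dy": 118,"dz": 0,"rx": 0,"ry": 0,"rz": 10},{"dx": 0,"dy": 152,"dz": 0,"rx": 0,"ry": 0,"rz": 13}]'

```text
clock: 16.42
tcp_pos: [0.5732, -0.0096, 0.2485]
orientation: [3.132, -0.238, -0.003]
contact_force: [1.1, 1.1, -3.2]
grip_width: 0.0568
gripper_force: 65.8
```

>>> send_rows --deltas '[{"dx": -2,"dy": 34,"dz": 0,"rx": 0,"ry": 0,"rz": 3},{"dx": -4,"dy": 68,"dz": 0,"rx": 0,"ry": 0,"rz": 6},{"dx": -6,"dy": 102,"dz": 0,"rx": 0,"ry": 0,"rz": 9},{"dx": -8,"dy": 136,"dz": 0,"rx": 0,"ry": 0,"rz": 12},{"dx": -10,"dy": 165,"dz": 0,"rx": 0,"ry": 0,"rz": 14}]'

```text
clock: 16.83
tcp_pos: [0.563, 0.1566, 0.2483]
orientation: [-3.138, -0.149, 0.003]
contact_force: [0.6, 0.4, -3.6]
grip_width: 0.057
gripper_force: 65.8
```

>>> send_rows --deltas '[{"dx": 0,"dy": 20,"dz": -5,"rx": 0,"ry": 0,"rz": 0},{"dx": 0,"dy": 36,"dz": -10,"rx": 0,"ry": 0,"rz": 0},{"dx": 0,"dy": 46,"dz": -20,"rx": 0,"ry": 0,"rz": 0},{"dx": 0,"dy": 46,"dz": -28,"rx": 0,"ry": 0,"rz": 0},{"dx": 0,"dy": 46,"dz": -28,"rx": 0,"ry": 0,"rz": 0}]'

```text
clock: 17.25
tcp_pos: [0.5628, 0.1986, 0.2182]
orientation: [3.135, 0.141, -0.007]
contact_force: [-0.6, -1.0, -5.1]
grip_width: 0.0565
gripper_force: 65.7
```

>>> send_rows --deltas '[{"dx": 0,"dy": 0,"dz": 0,"rx": 0,"ry": 0,"rz": 0},{"dx": 0,"dy": 0,"dz": 0,"rx": 0,"ry": 0,"rz": 0},{"dx": 0,"dy": 0,"dz": 0,"rx": 0,"ry": 0,"rz": 0}]'

```text
clock: 17.5
tcp_pos: [0.5647, 0.1987, 0.2215]
orientation: [3.138, 0.139, 0.001]
contact_force: [0.0, 0.2, -4.0]
grip_width: 0.0567
gripper_force: 65.8
```

```bash
python3 cab.py; python3 - <<'E'
from h import *
o=r.get_obs();Rm=rot(o['orientation']);print(o['tcp_pos'],o['grip_width'],np.degrees(np.arctan2(Rm[1,1],Rm[0,1])),Rm[:,2])
w=grab('wrist');P=cloud(w);Z=P[...,2]
for n in('wrist','scene','side'):
    f=w if n=='wrist' else grab(n);P=cloud(f);q=P[(f['z_map']>0)&(abs(P[...,2]-.224)<.004)&(abs(P[...,0]-o['tcp_pos'][0])<.06)&(abs(P[...,1]-o['tcp_pos'][1])<.028)]
    print(n,len(q),np.percentile(q,[2,50,98],axis=0).round(4).tolist() if len(q) else '')
a=grab('scene')['frame'][120:320,320:520];b=grab('side')['frame'][100:300,200:400]
cv2.imwrite('pics/end.png',np.hstack([cv2.resize(x,(400,400),interpolation=cv2.INTER_CUBIC) for x in(a,b)]))
E
```

```text
scene top c [648.4 210.3] [176.1 225.1] yaw 4.45
  front 5 [[-97.7, -104.8, 94.8], [-97.1, -104.3, 97.5], [-95.5, -15.7, 99.2], [-94.1, 4.7, 99.7], [-91.6, 8.3, 100.0]] world med [554.4 187.2]
  hand 99 [[-135.1, -49.6, 71.1], [-131.0, -31.5, 74.8], [-128.4, -10.0, 76.2], [-126.1, 20.4, 77.5], [-120.7, 46.6, 81.5]] world med [521.1 190.4]
  staple 41 [[-91.2, -15.6, 118.6], [-87.9, -8.2, 119.8], [-86.6, -0.8, 122.8], [-81.7, 7.2, 126.4], [-62.1, 14.2, 129.6]] world med [562.1 202.8]
[0, 0, 0, 0, 0, 0, 0, 0, 0, 0, 0, 0, 0, 0, 4, 35, 42, 16, 2, 0, 0, 0, 0]
side top c [647.6 208.5] [169.8 229. ] yaw 3.46
  front 225 [[-97.5, -102.1, 91.6], [-92.9, -58.6, 94.3], [-89.0, -13.2, 96.6], [-83.5, 49.7, 98.4], [-76.0, 99.6, 100.8]] world med [559.6 190. ]
  hand 102 [[-136.4, -48.9, 68.9], [-133.2, -30.8, 72.8], [-130.1, 0.7, 75.1], [-121.4, 33.3, 76.9], [-101.7, 47.4, 80.6]] world med [517.8 201.3]
  staple 22 [[-91.8, -20.6, 118.7], [-89.0, -13.7, 120.6], [-85.4, -5.1, 122.7], [-69.9, 4.3, 125.5], [-65.1, 14.1, 130.4]] world med [562.7 198.3]
[0, 0, 0, 0, 0, 0, 0, 0, 0, 0, 0, 0, 0, 0, 14, 38, 23, 6, 4, 6, 5, 6, 0]
[0.56459769 0.19937457 0.22155944] 0.05678240767424582 -84.88330641630985 [ 8.57727174e-04  2.11184774e-04 -9.99999610e-01]
wrist 2117 [[0.5139, 0.1721, 0.2201], [0.5962, 0.204, 0.2244], [0.599, 0.2263, 0.2279]]
scene 92 [[0.5752, 0.1727, 0.2203], [0.5954, 0.1919, 0.2246], [0.6028, 0.2245, 0.2278]]
side 53 [[0.5115, 0.1722, 0.2205], [0.5456, 0.1834, 0.2257], [0.5979, 0.2256, 0.2278]]
```

View pics/end.png

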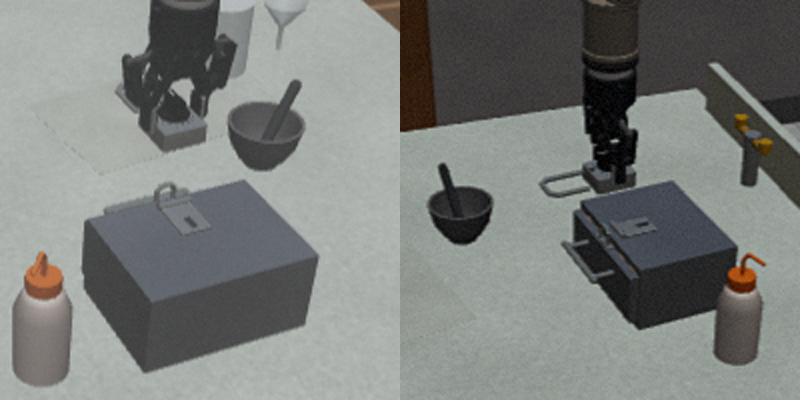

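The picture shows the lock above the staple (165,190 in the left crop), the drawer shut and the bystanders in place. I make a small final correction and let it settle.

>>> send_rows --deltas '[{"dx": -3,"dy": 2,"dz": -7.5,"rx": 0,"ry": 0,"rz": 0},{"dx": -3,"dy": 2,"dz": -7.5,"rx": 0,"ry": 0,"rz": 0},{"dx": -3,"dy": 2,"dz": -7.5,"rx": 0,"ry": 0,"rz": 0},{"dx": -3,"dy": 2,"dz": -7.5,"rx": 0,"ry": 0,"rz": 0},{"dx": -3,"dy": 2,"dz": -7.5,"rx": 0,"ry": 0,"rz": 0}]'

```text
clock: 18.27
tcp_pos: [0.5612, 0.2023, 0.2136]
orientation: [3.138, 0.143, 0.0]
contact_force: [0.3, 0.5, -3.1]
grip_width: 0.0568
gripper_force: 65.8
```

```bash
python3 - <<'E'
from h import *
o=r.get_obs();t=o['tcp_pos'];print(t,o['grip_width'])
f=grab('wrist');P=cloud(f);m=(f['z_map']>0)&(P[...,2]>.214)&(P[...,2]<.2265)&(abs(P[...,0]-t[0]-.015)<.03)&(abs(P[...,1]-t[1])<.026)
q=P[m];c=np.linalg.lstsq(np.c_[q[:,:2]-t[:2],np.ones(len(q))],q[:,2],rcond=None)[0];print(len(q),np.median(q[:,2]),'front edge',np.percentile(q[:,0],99),'tilt',c)
print(r.get_obs()['qvel'].round(3)); 
E
```

```text
[0.56122722 0.20225829 0.21355921] 0.05679344632148371
14141 0.22240384043760292 front edge 0.595273534631877 tilt [-0.05491682 -0.00413761  0.22301455]
[ 0.    -0.003 -0.001 -0.     0.001 -0.001 -0.002]
```

```bash
python3 - <<'E'
from h import *
t=r.get_obs()['tcp_pos'];f=grab('wrist');P=cloud(f);z=f['z_map']>0
def fit(q):
    for _ in range(4):
        A=np.c_[q[:,:2]-t[:2],np.ones(len(q))];c=np.linalg.lstsq(A,q[:,2],rcond=None)[0];e=abs(q[:,2]-A@c);q=q[e<2*np.median(e)+1e-4]
    return len(q),c.round(4),q[:,0].min().round(3),q[:,0].max().round(3)
print('case',fit(P[z&(abs(P[...,2]-.222)<.004)&(P[...,0]<.588)&(P[...,0]>.55)&(abs(P[...,1]-t[1])<.026)]))
print('bench',fit(P[z&(abs(P[...,2])<.006)]))
print('cabtop',fit(P[z&(abs(P[...,2]-.11)<.006)&(P[...,0]>.6)]))
E
```

```text
case (6778, array([-0.001 , -0.0008,  0.2227]), np.float64(0.55), np.float64(0.588))
bench (80991, array([-0.0006,  0.0004, -0.    ]), np.float64(0.256), np.float64(0.731))
cabtop (52925, array([-0.0018,  0.0004,  0.1101]), np.float64(0.6), np.float64(0.698))
```

The case is level, and its centre is at about z = 0.2087 m against a target of 0.209.

```bash
python3 -c "
from bench import r
print(r.hand_in())"
```

```text
the job is handed in; nothing more can be done
None
```

The drawer is shut, the dial is turned to the ridge and the shackle is pulled out to its stop. The open padlock is held level about 8 cm above the staple, the glassware and bottles were left alone, and the job is handed in.

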